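Show a bud vase mouth-up at the pottery stall

ROBOT

A 7-joint arm with a two-finger parallel gripper is mounted at the origin on the work surface. World frame = base frame: x ahead of the robot, y to its left, z up, the work surface at z = 0. Lengths are in mm, angles in rad, forces in N, time in s.
With the tool pointing down it reaches from about 400 to 850 mm from the base axis. Payload 4.5 kg.
Tool frame: the origin (TCP) lies at the very end of the fingers, on their centre line; the grasp point (between the pads) lies 19 mm behind it; z points along the fingers, y is the line along which they close (so a half turn about z gives the same grasp; the last joint's range is limited). The gripper opens to 85 mm and grips with 20 to 120 N. Pads are 22 mm wide; open, the fingers measure 114 mm over their backs; the gripper's body (76 mm by 85 mm) begins 54 mm behind the grasp point. The pads swing forward as they close: fully open they stand 13 mm farther back than shut.
Start: joints at [1.354, 0.689, -0.195, 1.565, 0.157, 0.902, -0.215], TCP at [155.14, -605.463, 231.317] pointing down, gripper open.
Joint ranges: [-3.01, 3.01], [-0.46, 2.08], [-1.47, 1.51], [0.13, 2.56], [-1, 4.14], [0.04, 2.09], [-2.66, 2.66]. Speed limits (rad/s): [2.57, 2.57, 3.14, 3.14, 3.14, 3.14, 3.14].

INTERFACE

Orientations are given as a unit quaternion [x, y, z, w].
In Python, from bench import bot, camera, job_done gives the robot as it stands. The module is installed in compiled form; this text tells all that it offers.
- The arm moves only by the shell command python3 -m crank 'ROWS' [FORCE]. ROWS is JSON, a list of rows, each a list of 7 numbers: the shift along the tool's x, y, z in cm, then the turn, a rotation vector about the tool's x, y, z in rad, then the finger opening in cm, from 0 to 8.54. A call has 1 to 10 rows; each row shifts and turns the commanded pose from where the row before left it, along the tool's axes as they then stand; what a row does not reach is not made up. A row lasts 1/12 s, in which the tool goes at most 41.7 mm and 7.16 degrees, less where a joint would pass 70% of its speed; a pose out of reach is approached as far as the arm can. A call with a gripper value outside its range is refused whole. The fingers move at their own pace and stop on an object; FORCE is the grip in N (left out, the last holds). Time passes only in rows, so rows that do not move let the fingers close. It gives the time, the measured TCP pose, the force, the opening and the grip force at its end, in the units of the state.
- bot.get_state(): the state, without advancing time (a new reading comes with each control period).
- camera(name): name is "scene" or "side" or "wrist"; returns a dict with "color" (480x640x3 uint8, blue, green, red), "range_z" (480x640 float32, mm along the optical axis (not along the pixel's ray), 0 where there is no reading), "intrinsics" (3x3 intrinsics, pixels), "R" (3x3) and "t" (3): a world point X has camera coordinates R X + t. Camera axes: x right, y down, z forward; pixel columns grow to the right and rows downward; lengths in mm; the calibration is good to about 2 mm. A picture is of the moment at which its call begins.
- job_done(): hands the job in; it is judged then, once.
The state is a dict: "t": time; "joint_pos": joint angles; "qvel": joint speeds; "effort": joint torques, N m; "position": TCP position; "orientation": TCP orientation; "force": force on the tool from outside, world axes, zero at the start; "torque": the same for the moment, N m; "finger_gap": opening from 0.0 (shut) to 1.0 (fully open); "grasp_force": force on a finger pad.
Only numpy, scipy, OpenCV 4.12 (cv2) and the standard library are available. Lean on these libraries where they do the work, as an engineer would, in place of code of your own. Each camera call takes 0.05 s, during which the arm holds its last target. There are 200 camera calls.

TASK

A customer has picked out the clay bud vase lying on the round cork mat: take it up, find which of its two like ends has the blind stem hole (you can feel for it: the free dowel of the peg stand goes into the hole but not into the closed end), turn the vase over if need be, and show it to her mouth-up. Finish while holding it in the gripper, upright and still, its foot at least 10 cm above the table and touching nothing else; do not put it down or let go at the end. Handle the fired clay gently, never dropping it or banging it down, and leave the twin vase on the wooden board, the turtle, the owl and the lidded pot where they are.

Things in the scene. Friction and masses are not known exactly. Their poses are not given: they have to be found in the camera images.
- vase_1_mid (a point): One of two twin bud vases (either may be on the mat): brown clay, eight-sided, 88 mm long (its x axis), 50 mm across flats, 0.3 kg, lying on a flat; pale rings near both ends. Point: its centre. One end has the mouth, a round blind hole 26 mm wide, 52 mm deep; the other is flat and closed; else the ends are alike. Whether the mouth is at +x or -x is NOT told (it differs between the twins): feel or look.
- vase_2_mid (a point): The other of the two twin bud vases: brown clay, eight-sided, 88 mm long (its x axis), 50 mm across flats, 0.3 kg, lying on a flat; pale rings near both ends. Point: its centre. One end has the mouth, a round blind hole 26 mm wide, 52 mm deep; the other is flat and closed; else the ends are alike. Whether the mouth is at +x or -x is NOT told (it differs between the twins): feel or look.
- vase_1: The same vase as vase_1_mid, same axes; this point is the middle of the flat it lies on at the start, 25 mm below its centre. Its solid closed end, 36 mm thick, is called vase_1_foot in the rules; the z axis of that foot points out of the mouth (no reading is given of it).
- vase_2: The same vase as vase_2_mid, same axes; this point is the middle of the flat it lies on at the start, 25 mm below its centre. Its solid closed end, 36 mm thick, is called vase_2_foot in the rules; the z axis of that foot points out of the mouth (no reading is given of it).
- mat_top (a point): Centre of the top of the round cork mat, 160 mm across and 6 mm thick, fixed to the table. The chosen vase lies on it, within 20 mm of its centre, pointing any way. The twin vase is on the board instead.
- board_spot (a point): Place on the dark wooden display board (160 x 220 mm, 6 mm thick, fixed) where the twin vase lies, within 20 mm of this point; leave that vase there.
- peg_tip (a point): Top end of the free upright dowel of the peg stand, where vases and cups are shown mouth-down: 14 mm thick, 60 mm tall above the stand's base, its top 74 mm above the table, fixed. It fits loosely into a stem hole.
- peg_stand: The peg stand: pale wooden base 80 x 200 x 14 mm (long side along its y axis), fixed to the table, origin at the centre of its underside. The free dowel stands at y = +60 mm; on the other dowel, at y = -60 mm, hangs a red clay cup, mouth down, 62 mm wide, its top 72 mm above the table.
- mat: The cork mat (see mat_top), origin at the centre of its underside.
- board: The display board (see board_spot), origin at the centre of its underside.
- turtle: Small green and red clay turtle on the display board, 75 mm long, 34 mm tall, loose, origin at the centre of its underside. Bystander.
- owl: Dark clay owl, 65 mm wide, 95 mm tall, standing loose beyond the work, origin at the centre of its underside. Bystander.
- pot: Black clay pot with its lid on and two lug handles, 150 mm over the lugs, 83 mm tall, standing beyond the work, origin at the centre of its underside. Bystander.
Things that resemble listed ones, but are neither listed nor needed, are in the scene too. Leave any blue look-alike of the vase_1 alone.

How it is judged:
By the outcome, as a careful person would: the job done as asked, in the order asked, and still so for the second after the job is handed in, while the arm keeps its last pose, push and grip.
It also fails if it takes over 72 s, if anything falls off the work surface, if the arm or the gripper's body presses on something with over 40 N, if the wrist force passes 120 N, or if a joint passes its speed limit or range.

## Working session

There is one attempt and no reset: what is moved stays moved. The work goes in short steps, Python scripts to look and compute and a shell command to move; the robot and the scene stay as the last step left them, time stands still between calls to the robot, and variables do not carry over. Pictures are saved under pics/ and viewed, at most 10 in all, crops included, and the job is handed in when it is done.

```bash
mkdir -p pics
cat > h.py <<'E'
import numpy as np,cv2
from bench import bot,camera
from scipy.spatial.transform import Rotation as Ro
def pts(c):
    K=c["intrinsics"];z=c["range_z"];v,u=np.mgrid[0:480,0:640]
    P=np.stack([(u-K[0,2])/K[0,0]*z,(v-K[1,2])/K[1,1]*z,z],-1)
    W=(P-c["t"])@c["R"]
    W[z==0]=np.nan
    return W
E
python3 - <<'E'
from h import *
for n in("scene","side"):
    c=camera(n);cv2.imwrite(f"pics/{n}0.png",c["color"]);np.savez(f"{n}0.npz",**c)
    print(n,-c["R"].T@c["t"])
print(bot.get_state())
E
```

```text
scene [1162.34325708  359.74441951  791.54142268]
side [149.04743488 411.186611   626.27643966]
{'t': 0.1, 'joint_pos': array([ 1.3538031 ,  0.68991939, -0.19453654,  1.56625993,  0.15731155,
        0.90250382, -0.21510564]), 'qvel': array([ 0.00230751, -0.00171322, -0.00115332, -0.00176115, -0.00090379,
        0.00109148, -0.00020513]), 'effort': array([-2.86538176e-03, -5.40597224e+01, -1.27151012e+00, -1.58986098e+01,
        9.33595409e-03,  4.37897776e-03, -6.62815509e-07]), 'position': array([ 154.92165036, -604.87975503,  230.5473329 ]), 'orientation': array([ 9.92141968e-01,  1.25114327e-01, -1.66362509e-04, -8.32007820e-04]), 'force': array([-0.09054287,  0.21801574, -0.13789387]), 'torque': array([ 0.01171674, -0.01195171, -0.02275051]), 'grasp_force': 0.0, 'finger_gap': 0.9995327981962443}
```

View pics/scene0.png

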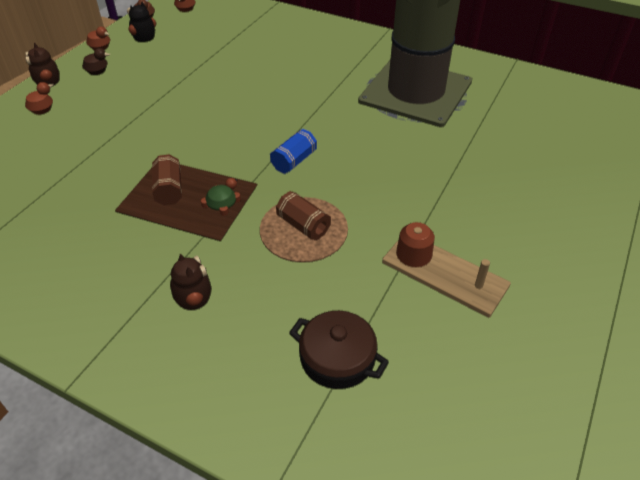

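View pics/side0.png

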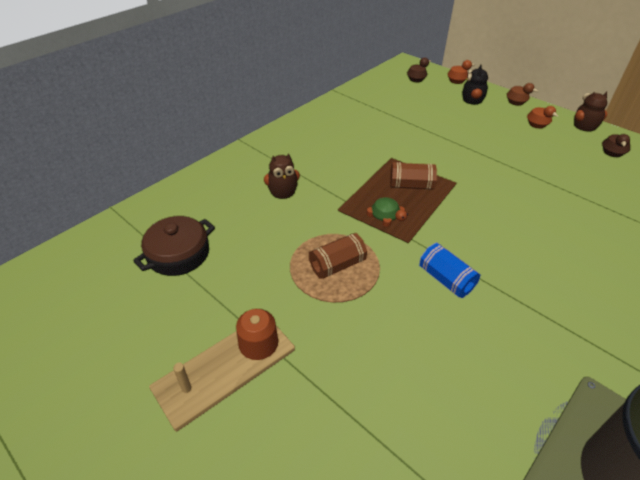

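Scene view candidates: vase on the cork mat (304,215), twin on the board (168,180), blue look-alike (294,150). In the side view they are at (338,255), (414,176) and (450,270). The mat vase fits the description, so I'll check it in a close crop and measure it.

```bash
cat > m.py <<'E'
from h import *
cr=[]
for n,(x0,y0,x1,y1) in (("scene",(260,180,350,260)),("side",(293,220,383,300))):
    c=dict(np.load(n+"0.npz"));W=pts(c)
    cr.append(cv2.resize(c["color"][y0:y1,x0:x1],None,fx=4.4,fy=4.4,interpolation=cv2.INTER_CUBIC))
    m=np.zeros((480,640),bool);m[y0:y1,x0:x1]=1
    P=W[m&(W[...,2]>18)&(W[...,2]<70)]
    T=P[P[:,2]>50] if (P[:,2]>50).sum()>50 else P
    (cx,cy),(w,h),a=cv2.minAreaRect(P[:,:2].astype(np.float32))
    print(n,"vase rect",cx,cy,w,h,a,"zmax",np.nanpercentile(P[:,2],98))
    (cx,cy),(w,h),a=cv2.minAreaRect(T[:,:2].astype(np.float32))
    print(" topflat",cx,cy,w,h,a,len(T))
    print(" matz",np.nanmedian(W[m&(W[...,2]<12)&(W[...,2]>3)][:,2]))
    # peg: pale points of z 60..85 right of cup
    b=(465,250,500,295) if n=="scene" else (165,355,200,400)
    m[:]=0;m[b[1]:b[3],b[0]:b[2]]=1
    P=W[m&(W[...,2]>30)&(W[...,2]<90)]
    print(" peg",np.median(P,0),np.percentile(P,[2,98],axis=0).round(1).tolist())
    for k,b in (("cup",(395,220,437,268) if n=="scene" else (233,305,280,360)),("pot",(285,305,390,385) if n=="scene" else (135,215,216,275)),("owl",(165,250,215,310) if n=="scene" else (262,150,302,200))):
        m[:]=0;m[b[1]:b[3],b[0]:b[2]]=1
        P=W[m&(W[...,2]>25)&(W[...,2]<130)];print(" ",k,np.percentile(P,[2,50,98],axis=0).round().tolist())
cv2.imwrite("pics/crop.png",np.hstack(cr))
E
python3 m.py
```

```text
scene vase rect 504.3211975097656 -21.733020782470703 92.96924591064453 52.829307556152344 72.95319366455078 zmax 57.8451168610764
 topflat 505.703125 -22.215679168701172 92.43923950195312 36.18549346923828 74.63703155517578 662
 matz 5.785116262639704
 peg [504.83977374 302.5652676   57.47563346] [[495.9, 296.0, 30.9], [508.3, 308.9, 75.0]]
  cup [[468.0, 159.0, 27.0], [500.0, 188.0, 62.0], [513.0, 212.0, 74.0]]
  pot [[683.0, 92.0, 32.0], [738.0, 165.0, 63.0], [780.0, 227.0, 81.0]]
  owl [[706.0, -121.0, 28.0], [740.0, -90.0, 65.0], [758.0, -72.0, 87.0]]
side vase rect 502.02789306640625 -22.187442779541016 89.55368041992188 53.638057708740234 73.56610107421875 zmax 58.38449113411611
 topflat 500.3092041015625 -21.897247314453125 88.96977233886719 37.602264404296875 73.89605712890625 781
 matz 6.918829070546161
 peg [493.42477415 301.91487091  61.53984596] [[490.7, 295.0, 30.7], [502.6, 307.6, 75.6]]
  cup [[452.0, 161.0, 27.0], [469.0, 190.0, 65.0], [500.0, 211.0, 75.0]]
  pot [[668.0, 91.0, 28.0], [705.0, 167.0, 62.0], [764.0, 224.0, 82.0]]
  owl [[695.0, -130.0, 26.0], [710.0, -91.0, 56.0], [744.0, -74.0, 88.0]]
```

View pics/crop.png

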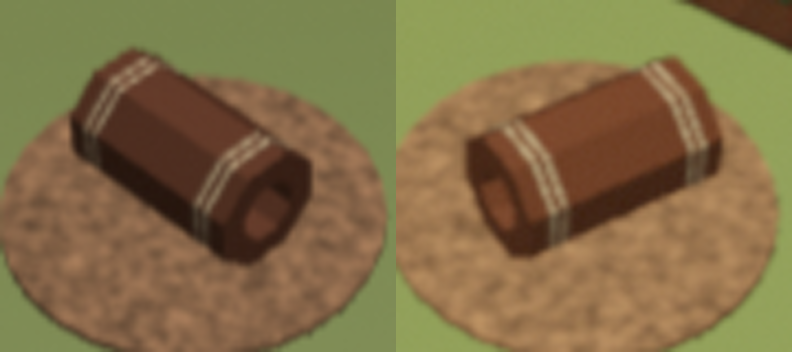

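The crop shows the brown vase on the cork mat with an open hole at its +y end: (275,205) in the left crop, (500,190) in the right one. In the scene picture that is about (320,228). So it lies at about (503,-22), with the mouth direction at about 73.7°. I'll move over it next.

```bash
A='[2.41,-2.39,0,0,0,0,8.5]'
python3 -m crank '[[2.41,-2.39,0,0,0,0,8.5],[2.41,-2.39,0,0,0,0,8.5],[2.41,-2.39,0,0,0,0,8.5],[2.41,-2.39,0,0,0,0,8.5],[2.41,-2.39,0,0,0,0,8.5],[2.41,-2.39,0,0,0,0,8.5],[2.41,-2.39,0,0,0,0,8.5],[2.41,-2.39,0,0,0,0,8.5],[2.41,-2.39,0,0,0,0,8.5],[2.41,-2.39,0,0,0,0,8.5]]'
python3 -m crank '[[2.41,-2.39,0,0,0,0,8.5],[2.41,-2.39,0,0,0,0,8.5],[2.41,-2.39,0,0,0,0,8.5],[2.41,-2.39,0,0,0,0,8.5],[2.41,-2.39,0,0,0,0,8.5],[2.41,-2.39,0,0,0,0,8.5],[2.41,-2.39,0,0,0,0,8.5],[2.41,-2.39,0,0,0,0,8.5],[2.41,-2.39,0,0,0,0,8.5],[2.41,-2.39,0,0,0,0,8.5]]'
python3 -m crank '[[0,0,0,0,0,-0.103,8.5],[0,0,0,0,0,-0.103,8.5],[0,0,0,0,0,-0.103,8.5],[0,0,0,0,0,-0.103,8.5],[0,0,0,0,0,-0.103,8.5],[0,0,0,0,0,-0.103,8.5],[0,0,0,0,0,-0.103,8.5],[0,0,0,0,0,-0.103,8.5],[0,0,0,0,0,-0.103,8.5],[0,0,0,0,0,-0.103,8.5]]'
cat > st.py <<'E'
from h import *
s=bot.get_state();R=Ro.from_quat(s["orientation"]).as_matrix()
print(s["t"],s["position"].round(1),"\nx",R[:,0].round(3),"y",R[:,1].round(3),"z",R[:,2].round(3),"\nq",s["joint_pos"].round(2),"F",s["force"].round(1),"gap",s["finger_gap"],"grip",s["grasp_force"])
E
python3 - <<'E'
from st import *
c=camera("wrist");cv2.imwrite("pics/w1.png",c["color"]);W=pts(c)
P=W[(W[...,2]>20)&(W[...,2]<70)&(np.hypot(W[...,0]-503,W[...,1]+22)<65)]
for Q in(P,P[P[:,2]>50]):
    print(cv2.minAreaRect(Q[:,:2].astype(np.float32)),len(Q))
E
```

```text
t: 0.93
position: [329.6, -312.5, 231.2]
orientation: [0.992, 0.125, -0.0, -0.0]
force: [1.5, -0.7, -0.1]
finger_gap: 0.997
grasp_force: 0.0
t: 1.77
position: [503.8, -21.2, 231.1]
orientation: [0.992, 0.125, -0.0, 0.0]
force: [0.1, -0.5, 0.2]
finger_gap: 0.998
grasp_force: 0.0
t: 2.6
position: [503.1, -22.9, 231.0]
orientation: [0.8, 0.6, -0.0, -0.0]
force: [0.2, -0.1, -0.4]
finger_gap: 0.997
grasp_force: 0.0
2.6 [503.1 -22.9 231. ] 
x [ 0.281  0.96  -0.   ] y [ 0.96  -0.281 -0.001] z [-0.001 -0.    -1.   ] 
q [ 0.23  0.56 -0.43  1.92  0.34  0.74 -0.68] F [ 0.2 -0.1 -0.4] gap 0.997493007779864 grip 0.0
((502.46240234375, -21.23874282836914), (88.40351867675781, 50.25320053100586), 73.38581085205078) 4590
((502.4982604980469, -21.29519271850586), (88.31060791015625, 34.86650466918945), 73.49162292480469) 3027
```

View pics/w1.png

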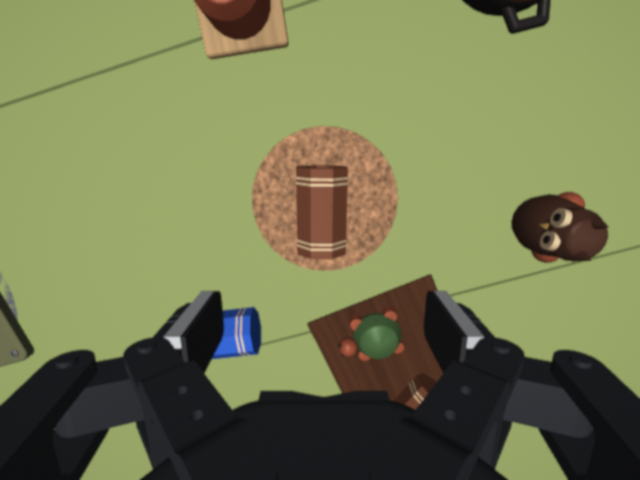

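The wrist view shows the vase at (322,212), square to the fingers and on the mat centre (325,197). The board with the turtle is clear of the fingers. I'll descend and grip.

```bash
python3 -m crank '[[0.14,-0.1,3,0,0,0,8.5],[0,0,3,0,0,0,8.5],[0,0,3,0,0,0,8.5],[0,0,3,0,0,0,8.5],[0,0,3,0,0,0,8.5],[0,0,2.5,0,0,0,8.5],[0,0,1.5,0,0,0,8.5],[0,0,1.3,0,0,0,8.5],[0,0,1.3,0,0,0,8.5],[0,0,0,0,0,0,8.5]]' 40
python3 -m crank '[[0,0,0,0,0,0,6],[0,0,0,0,0,0,5.5],[0,0,0,0,0,0,4.5],[0,0,0,0,0,0,4],[0,0,0,0,0,0,4],[0,0,0,0,0,0,4],[0,0,0,0,0,0,4],[0,0,0,0,0,0,4]]' 40
python3 st.py
```

```text
t: 3.48
position: [501.6, -21.1, 13.2]
orientation: [0.802, 0.597, -0.002, -0.001]
force: [-0.7, -0.0, -0.5]
finger_gap: 0.996
grasp_force: 0.0
t: 4.15
position: [503.0, -21.2, 16.3]
orientation: [0.802, 0.597, 0.0, 0.0]
force: [-2.4, -0.1, 6.5]
finger_gap: 0.578
grasp_force: 43.0
4.15 [503.  -21.2  16.3] 
x [0.286 0.958 0.   ] y [ 0.958 -0.286  0.001] z [ 0.001 -0.    -1.   ] 
q [ 0.03  0.91 -0.13  2.06  0.57  0.2  -0.9 ] F [-2.4 -0.1  6.5] gap 0.5779813859365555 grip 42.960805592592806
```

Gripped at a 49 mm opening. Lifting smoothly with a firmer hold.

```bash
python3 -m crank '[[0,0,0,0,0,0,4],[0,0,-0.3,0,0,0,4],[0,0,-0.7,0,0,0,4],[0,0,-1.2,0,0,0,4],[0,0,-2,0,0,0,4],[0,0,-2.5,0,0,0,4],[0,0,-2.5,0,0,0,4],[0,0,-2.5,0,0,0,4],[0,0,-2.5,0,0,0,4],[0,0,-2.5,0,0,0,4]]' 60
python3 -m crank '[[0,0,-2.5,0,0,0,4],[0,0,-2.5,0,0,0,4],[0,0,-2.5,0,0,0,4],[0,0,-1.5,0,0,0,4],[0,0,-0.8,0,0,0,4],[0,0,0,0,0,0,4],[0,0,0,0,0,0,4]]' 60
python3 st.py
python3 - <<'E'
from h import *
c=camera("scene");cv2.imwrite("pics/s1.png",c["color"])
E
```

```text
t: 4.98
position: [502.3, -21.5, 183.9]
orientation: [0.802, 0.597, -0.0, -0.0]
force: [-0.5, 0.7, -2.6]
finger_gap: 0.573
grasp_force: 62.7
t: 5.57
position: [502.2, -21.5, 279.9]
orientation: [0.802, 0.597, -0.0, -0.0]
force: [-1.1, 0.4, -2.2]
finger_gap: 0.571
grasp_force: 62.9
5.5667 [502.2 -21.5 279.9] 
x [ 0.286  0.958 -0.001] y [ 0.958 -0.286 -0.001] z [-0.001 -0.001 -1.   ] 
q [ 0.26  0.49 -0.48  1.85  0.29  0.87 -0.65] F [-1.1  0.4 -2.2] gap 0.5712654616955507 grip 62.88725322156097
```

View pics/s1.png

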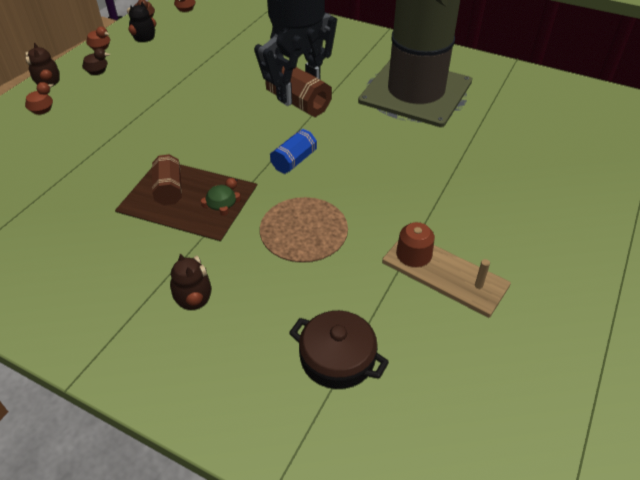

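The vase is held, with its mouth visible at (320,95) facing +y, and the mat is empty. I'll yaw so the mouth end faces outward, then tilt it up about tool y.

```bash
python3 -m crank '[[0,0,0,0,0,0.05,4],[0,0,0,0,0,0.1,4],[0,0,0,0,0,0.12,4],[0,0,0,0,0,0.12,4],[0,0,0,0,0,0.12,4],[0,0,0,0,0,0.12,4],[0,0,0,0,0,0.12,4],[0,0,0,0,0,0.12,4],[0,0,0,0,0,0.12,4],[0,0,0,0,0,0.12,4]]' 60
python3 -m crank '[[0,0,0,0,0,0.12,4],[0,0,0,0,0,0.1,4],[0,0,0,0,0,0.05,4],[0,0,0,0,0,0,4],[1,0,0,0,0,0,4],[2,0,-0.5,0,0,0,4],[2,0,-0.5,0,0,0,4],[2,0,-0.5,0,0,0,4],[1,0,-0.5,0,0,0,4],[0,0,0,0,0,0,4]]' 60
python3 st.py
```

```text
t: 6.45
position: [501.8, -21.2, 278.7]
orientation: [0.997, 0.082, -0.002, 0.0]
force: [-0.6, 0.6, -2.7]
finger_gap: 0.574
grasp_force: 62.8
t: 7.28
position: [584.7, -29.3, 299.7]
orientation: [0.999, -0.049, 0.001, 0.0]
force: [0.1, -0.5, -2.3]
finger_gap: 0.575
grasp_force: 62.8
7.2833 [584.7 -29.3 299.7] 
x [ 0.995 -0.098  0.002] y [-0.098 -0.995  0.   ] z [ 0.002 -0.    -1.   ] 
q [ 0.02  0.56 -0.08  1.61  0.05  0.98 -1.74] F [ 0.1 -0.5 -2.3] gap 0.5746885120681321 grip 62.770787122281035
```

```bash
python3 -m crank '[[0,0,0,0,0.05,0,4],[0,0,0,0,0.1,0,4],[0,0,0,0,0.11,0,4],[0,0,0,0,0.11,0,4],[0,0,0,0,0.11,0,4],[0,0,0,0,0.11,0,4],[0,0,0,0,0.11,0,4],[0,0,0,0,0,0,4]]' 60
python3 st.py
```

```text
t: 7.95
position: [585.7, -39.6, 306.9]
orientation: [0.962, -0.051, 0.267, 0.03]
force: [0.1, 0.9, -1.9]
finger_gap: 0.573
grasp_force: 62.8
7.95 [585.7 -39.6 306.9] 
x [ 0.852 -0.083  0.517] y [-0.114 -0.993  0.03 ] z [ 0.511 -0.084 -0.856] 
q [-0.19  0.38  0.15  2.13  0.58  0.11 -2.3 ] F [ 0.1  0.9 -1.9] gap 0.5727613035061017 grip 62.834829995117616
```

Outward tilt is limited by joint 6 (near 0.04) at this height. I'll raise the arm so the forearm can go level, then finish the tilt.

```bash
python3 -m crank '[[0.6,0,-0.6,0,0,0,4],[1.6,0,-1.6,0,0,0,4],[1.6,0,-1.6,0,0,0,4],[1.6,0,-1.6,0,0,0,4],[1.6,0,-1.6,0,0,0,4],[1.6,0,-1.6,0,0,0,4],[1.6,0,-1.6,0,0,0,4],[1.6,0,-1.6,0,0,0,4],[1.6,0,-1.6,0,0,0,4],[1.6,0,-1.6,0,0,0,4]]' 60
python3 -m crank '[[1.6,0,-1.6,0,0,0,4],[1.6,0,-1.6,0,0,0,4],[1.6,0,-1.6,0,0,0,4],[1.6,0,-1.6,0,0,0,4],[1.6,0,-1.6,0,0,0,4],[1.6,0,-1.6,0,0,0,4],[1.6,0,-1.6,0,0,0,4],[1.6,0,-1.6,0,0,0,4],[0.6,0,-0.6,0,0,0,4],[0,0,0,0,0,0,4]]' 60
python3 st.py
```

```text
t: 8.78
position: [637.8, -38.7, 513.9]
orientation: [0.962, -0.051, 0.266, 0.027]
force: [0.8, 0.7, -3.6]
finger_gap: 0.57
grasp_force: 62.7
t: 9.62
position: [684.5, -38.4, 699.4]
orientation: [0.961, -0.05, 0.269, 0.027]
force: [0.6, -0.3, -2.9]
finger_gap: 0.573
grasp_force: 62.9
9.6167 [684.5 -38.4 699.4] 
x [ 0.85  -0.081  0.52 ] y [-0.11  -0.994  0.024] z [ 0.515 -0.078 -0.854] 
q [ 0.06  0.33 -0.23  0.93  0.23  1.36 -1.8 ] F [ 0.6 -0.3 -2.9] gap 0.5728558166683438 grip 62.91266330284998
```

```bash
python3 -m crank '[[0,0,0,0,0.06,0,4],[0,0,0,0,0.12,0,4],[0,0,0,0,0.12,0,4],[0,0,0,0,0.12,0,4],[0,0,0,0,0.12,0,4],[0,0,0,0,0.12,0,4],[0,0,0,0,0.12,0,4],[0,0,0,0,0.12,0,4],[0,0,0,0,0.08,0,4],[0,0,0,0,0,0,4]]' 60
python3 st.py
```

```text
t: 10.45
position: [697.2, -55.5, 688.1]
orientation: [0.836, -0.054, 0.542, 0.063]
force: [-0.2, 0.8, -2.4]
finger_gap: 0.57
grasp_force: 62.9
10.45 [697.2 -55.5 688.1] 
x [ 0.406 -0.021  0.914] y [-0.158 -0.986  0.047] z [ 0.9   -0.164 -0.404] 
q [-0.48  0.11  0.42  1.72  0.83  0.27 -2.47] F [-0.2  0.8 -2.4] gap 0.5703404600242991 grip 62.94638641818892
```

```bash
python3 -m crank '[[0.7,0,0.3,0,0,0,4],[1.9,-0.2,0.7,0,0,0,4],[1.9,-0.2,0.7,0,0,0,4],[1.9,-0.2,0.7,0,0,0,4],[1.9,-0.2,0.7,0,0,0,4],[1.9,-0.2,0.7,0,0,0,4],[1.9,-0.2,0.7,0,0,0,4],[0.7,0,0.3,0,0,0,4],[0,0,0,0,0,0,4]]' 60
cat >> st.py <<'E'
r=np.cross(R[:,0],[0,0,1]);a=np.arcsin(np.linalg.norm(r));print("off deg",np.degrees(a),"rotvec tool",(R.T@(r/np.linalg.norm(r)*a)).round(3))
E
python3 st.py
```

```text
t: 11.2
position: [795.7, -54.8, 790.1]
orientation: [0.835, -0.054, 0.545, 0.06]
force: [0.2, -0.2, -2.6]
finger_gap: 0.573
grasp_force: 62.9
11.2 [795.7 -54.8 790.1] 
x [ 0.401 -0.024  0.916] y [-0.156 -0.987  0.042] z [ 0.903 -0.16  -0.399] 
q [-0.19  0.27  0.15  1.21  0.36  0.55 -1.96] F [ 0.2 -0.2 -2.6] gap 0.5730788079880816 grip 62.88899615625269
off deg 23.67459643225281 rotvec tool [-0.     0.411  0.043]
```

```bash
python3 -m crank '[[0,0,0,0,0.05,0.005,4],[0,0,0,0,0.09,0.01,4],[0,0,0,0,0.09,0.01,4],[0,0,0,0,0.09,0.01,4],[0,0,0,0,0.06,0.005,4],[0,0,0,0,0.03,0.003,4],[0,0,0,0,0,0,4],[0,0,0,0,0,0,4]]' 60
python3 st.py
```

```text
t: 11.87
position: [805.3, -55.9, 819.1]
orientation: [0.744, -0.066, 0.661, 0.065]
force: [-0.6, -0.3, -2.0]
finger_gap: 0.576
grasp_force: 63.7
11.8667 [805.3 -55.9 819.1] 
x [ 0.117 -0.013  0.993] y [-0.185 -0.983  0.009] z [ 0.976 -0.185 -0.117] 
q [-0.64  0.3   0.79  1.46  0.88  0.04 -2.65] F [-0.6 -0.3 -2. ] gap 0.5755495949439899 grip 63.7328406717279
off deg 6.732712143325949 rotvec tool [-0.     0.117  0.009]
```

```bash
python3 -m crank '[[0.5,-0.1,0.5,0,0,0,4],[0.7,-0.2,1,0,0,0,4],[0.7,-0.2,1,0,0,0,4],[0.7,-0.2,1,0,0,0,4],[0.7,-0.2,1,0,0,0,4],[0.7,-0.2,1,0,0,0,4],[0.4,-0.1,0.5,0,0,0,4],[0,0,0,0,0,0,4],[0,0,0,0,0,0,4]]' 60
python3 st.py
```

```text
t: 12.62
position: [870.8, -58.0, 855.6]
orientation: [0.744, -0.067, 0.661, 0.067]
force: [-1.1, -0.2, -2.7]
finger_gap: 0.573
grasp_force: 63.7
12.6167 [870.8 -58.  855.6] 
x [ 0.117 -0.012  0.993] y [-0.188 -0.982  0.011] z [ 0.975 -0.188 -0.117] 
q [-0.25  0.37  0.27  1.16  0.73  0.26 -2.39] F [-1.1 -0.2 -2.7] gap 0.5726270126882774 grip 63.739395760931075
off deg 6.756435120608057 rotvec tool [0.    0.117 0.011]
```

```bash
python3 -m crank '[[0.4,0,0.4,0,0.02,0.002,4],[0.4,0,0.4,0,0.03,0.003,4],[0.4,0,0.4,0,0.03,0.003,4],[0,0,0,0,0.025,0.002,4],[0,0,0,0,0.012,0.001,4],[0,0,0,0,0,0,4],[0,0,0,0,0,0,4],[0,0,0,0,0,0,4]]' 60
python3 st.py
python3 - <<'E'
from h import *
c=camera("wrist");d=camera("side")
cv2.imwrite("pics/end.png",cv2.resize(np.hstack([c["color"],d["color"]]),(800,300)))
E
```

```text
t: 13.28
position: [884.8, -58.3, 870.0]
orientation: [0.706, -0.067, 0.702, 0.066]
force: [0.8, -0.6, -2.7]
finger_gap: 0.571
grasp_force: 64.9
13.2833 [884.8 -58.3 870. ] 
x [ 0.004 -0.001  1.   ] y [-0.188 -0.982  0.   ] z [ 0.982 -0.188 -0.005] 
q [-0.44  0.43  0.64  1.2   0.83  0.04 -2.65] F [ 0.8 -0.6 -2.7] gap 0.5707942575475526 grip 64.87178038412821
off deg 0.261253945472391 rotvec tool [0.    0.005 0.   ]
```

View pics/end.png

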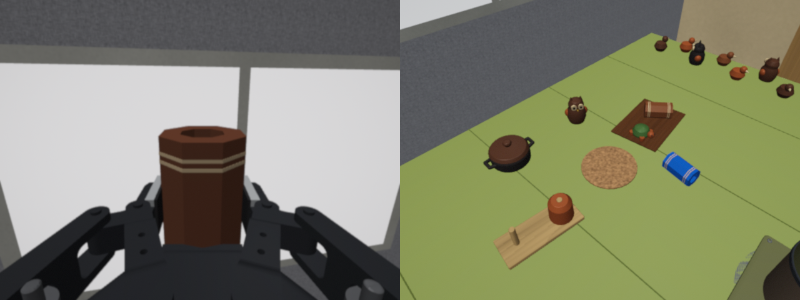

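The wrist view shows the vase upright with its stem hole open at the top (205,133). The side view shows the twin, turtle, owl and pot undisturbed. I'll back off the joint limits slightly, settle, and re-check.

```bash
python3 -m crank '[[0.4,0,0.4,0,0,0,4],[0.6,0,0.6,0,0.002,0,4],[0.6,0,0.6,0,0.002,0,4],[0.4,0,0.4,0,0,0,4],[0,0,0,0,0,0,4],[0,0,0,0,0,0,4],[0,0,0,0,0,0,4],[0,0,0,0,0,0,4],[0,0,0,0,0,0,4],[0,0,0,0,0,0,4]]' 60
python3 st.py; python3 -c "
from bench import bot;print(bot.get_state()['qvel'].round(3),bot.get_state()['joint_pos'])"
```

```text
t: 14.22
position: [904.8, -62.0, 889.4]
orientation: [0.704, -0.066, 0.703, 0.068]
force: [0.0, 0.5, -2.1]
finger_gap: 0.573
grasp_force: 64.7
14.2167 [904.8 -62.  889.4] 
x [0.002 0.003 1.   ] y [-0.189 -0.982  0.003] z [ 0.982 -0.189 -0.001] 
q [-0.28  0.44  0.39  1.07  0.82  0.15 -2.55] F [ 0.   0.5 -2.1] gap 0.5731683194468624 grip 64.74505741454777
off deg 0.16979082573346613 rotvec tool [-0.     0.001  0.003]
[ 0.004  0.001 -0.002 -0.004  0.001  0.003  0.002] [-0.28244494  0.44142936  0.39337175  1.07471086  0.82210914  0.15251978
 -2.54997686]
```

Upright to within 0.2°, still, and inside the joint ranges. Handing in.

```bash
python3 -c "
from bench import job_done;print(job_done())"
```

```text
the job is handed in; nothing more can be done
None
```

The mat vase is held upright and still, mouth up and about 0.85 m above the table; I found the stem hole by camera rather than feeling with the dowel, and the job is handed in.

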